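# Shut the gas off with the T-key

## Task

Shut off the gas to the hob: take the red-handled T-key out of its black holder, put its blade down the hole of the steel valve box, and turn it while pressing lightly until it drops into the slot hidden at the bottom. Then turn it clockwise to the shut stop, so that its handle bar lies in line with the two red marks, and leave it there, fully down in the valve. Do not knock over or push away the mug, the jar or the can.

Things in the scene. Friction and masses are not known exactly. Their poses are not given: they have to be found in the camera images.
- key_grip (a point): Centre of the handle bar of the loose upright T-key: a red plastic bar 70 mm long (along point x), 12 mm wide (y), 18 mm high (z, up), on top of a steel stem; grip it from above across its 12 mm width. Key: 92 mm high, 0.15 to 0.3 kg. Under the bar: a stem 14 mm in diameter, 40 mm long, down to the collar.
- key_collar (a point): Centre of the underside of the key's round steel collar (22 mm in diameter, 20 mm high), 69 mm below key_grip; same axes. The blade sticks out below it.
- key_tip (a point): Centre of the lower end of the key's flat blade, on the key's axis, 83 mm below key_grip; same axes. The blade is 22 mm wide (along x, in line with the bar), 6 mm thick (y) and 14 mm long; half a turn makes no difference to it.
- holder: Fixed black plastic block, 60 (x) x 50 (y) x 30 (z) mm, origin at the centre of its underside. The key starts standing in it, collar on its top face, blade in a slot of 24 x 8 mm along the block's x axis, bar along x; lift it more than 14 mm to free it.
- valve: Fixed steel valve box, 110 x 110 x 46 mm, origin at the centre of its underside, z up. Two red marks on its top, on the +x and -x sides of the hole, show the shut direction of the key's bar (along x); green marks at +y and -y show open. A copper pipe stub, 45 mm long and lower than the top, leaves its +x side.
- valve_mouth (a point): Centre of the round key hole in the box's top face (46 mm above the counter), axes as body valve. The hole is 25 mm in diameter, 12 mm deep, with a 2 mm chamfer. Key out of line with the slot: its tip stands 12 mm below this point. Within about 0.1 rad of the slot it drops in, until the collar rests on the spindle: tip 26 mm below this point.
- spindle_top (a point): Point fixed to the box at the bottom of the hole, centre of the flat top of the dark steel spindle, 12 mm below valve_mouth. Slot in the spindle: 25 mm long, 8.5 wide, 18 deep. This point's axes are the box's: the slot's angle is not reported. It starts 0.55 to 1.35 rad counter-clockwise (from above) of the red line and turns about z.
- valve_shut (a point): Middle of the red mark on the +x side, on the box top, 34 mm from the hole's axis. The spindle is stiff (0.12 N m friction), keeps its angle under a light press (below 15 N) and stays where left. Its stop is 0.04 rad counter-clockwise of the red line; the key's play in the slot (about 0.1 rad) lets the bar reach the line.
- mug: Blue ceramic mug, 80 mm wide, 90 mm high, origin at the centre of its underside. Loose bystander.
- jar: Amber glass jar with a steel lid, 60 mm wide, 85 mm high, origin at the centre of its underside. Loose bystander.
- can: Food can with a paper label, 66 mm wide, 100 mm high, origin at the centre of its underside. Loose bystander.

How it is judged:
By the outcome, as a careful person would: the job done as asked, in the order asked, and still so for the second after the job is handed in, with the robot touching nothing.
It also fails if it takes over 54 s, if anything falls off the work surface, if the arm or the gripper's body presses on something with over 40 N, if the wrist force passes 120 N, or if a joint passes its speed limit or range.

## Robot

A 6-joint arm with a two-finger parallel gripper is mounted at the origin on the work surface. World frame = base frame: x ahead of the robot, y to its left, z up, the work surface at z = 0. Lengths are in m, angles in rad, forces in N, time in s.
With the tool pointing down it reaches from about 0.35 to 0.95 m from the base axis. Payload 17.4 kg.
Tool frame: the origin (TCP) lies on the centre line of the jaws, within the pads' length; the fingertips stand 19 mm ahead of it and the grasp point (between the pads) is the TCP; y points along the fingers, x is the direction in which the jaws open and shut, and the axes are right-handed (so a half turn about y gives the same grasp; the last joint's range is limited). The gripper opens to 93 mm and grips with 3 to 60 N. Pads are 15 mm wide; open, the fingers measure 128 mm over their backs; the gripper's body (75 mm by 188 mm) begins 65 mm behind the grasp point.
Start: joints at [-1.261, 0.116, 1.442, -0, 1.584, -0.038], TCP at [0.23, -0.635, 0.238] pointing down, gripper open.
Joint ranges: [-2.83, 2.83], [-0.83, 2.19], [0.07, 2.5], [-1.14, 4.28], [0.01, 3], [-2.97, 2.97]. Speed limits (rad/s): [1.89, 1.89, 2.22, 3.14, 3.14, 3.14].

## Interface

Orientations are given as a unit quaternion [x, y, z, w].
In Python, from plant import robot, get_image gives the robot as it stands. The module is installed in compiled form; this text tells all that it offers.
- The arm moves only by the tool step_arm, never from a script. Its arguments are lists of equal length, an entry for each row: "grip": the opening, from 0 (shut) to 1 (fully open); "delta_pos": the shift along the tool's x, y, z in m, a list of three; "turn": the turn about the tool's y in rad. In form: {"grip": [grip, ...], "delta_pos": [[tx, ty, tz], ...], "turn": [turn, ...]}. A call has 1 to 12 rows; each row shifts and turns the pose as measured when the row begins, along the tool's axes as they then stand; what a row does not reach is not made up. A row lasts 1/10 s, in which the tool goes at most 50 mm and 8.59 degrees, less where a joint would pass 70% of its speed; a pose out of reach is approached as far as the arm can. A call is refused whole if a number of a shift passes 0.05 or a number of a turn 0.15, either way. A call with a gripper value outside its range is refused whole. The fingers move at their own pace and stop on an object; the grip force is fixed at half the most. Time passes only in rows, so rows that do not move let the fingers close. It gives the time, the measured TCP pose, the force and the opening at its end, in the units of the state.
- robot.read_state(): the state, without advancing time (a new reading comes with each control period).
- get_image(name): name is "scene" or "top"; returns a dict with "frame" (384x512x3 uint8, blue, green, red), "range_z" (384x512 float32, m along the optical axis (not along the pixel's ray), 0 where there is no reading), "fx", "fy", "cx", "cy" (pixels), "k1" (the pictures are not rectified: a ray, as slopes to the right and down, at radius r is drawn at 1 + k1 r^2 times it, then the intrinsics apply), "R" (3x3) and "t" (3): a world point X has camera coordinates R X + t. Camera axes: x right, y down, z forward; pixel columns grow to the right and rows downward; lengths in m; the calibration is good to about 2 mm. A picture is of the moment at which its call begins.
- robot.job_done(): hands the job in, once; it reports no verdict.
The state is a dict: "time": time; "joints": joint angles; "joint_velocities": joint speeds; "effort": joint torques, N m; "ee_pos": TCP position; "ee_rot": TCP orientation; "contact_force": force on the tool from outside, world axes, zero at the start; "ft_torque": the same for the moment, N m; "finger_gap": opening from 0.0 (shut) to 1.0 (fully open).
Only numpy, scipy, OpenCV 4.12 (cv2) and the standard library are available. Lean on these libraries where they do the work, as an engineer would, in place of code of your own. Each camera call takes 0.05 s, during which the arm holds its last target.

## Working session

There is one attempt and no reset: what is moved stays moved. The work goes in short steps, Python scripts to look and compute and a tool call to move; the robot and the scene stay as the last step left them, time stands still between calls to the robot, and variables do not carry over. Pictures are saved under pics/ and viewed, and the job is handed in when it is done.

Besides the shell and the picture viewer there is one more tool, called after "Emit:" as a command line: name --pt "numbers of a row" for each row, then --argument value for the rest. step_arm: Moves the arm, as the interface text tells. Its arguments: {"type":"object","properties":{"grip":{"type":"array"},"delta_pos":{"type":"array"},"turn":{"type":"array"}},"required":["grip","delta_pos","turn"]}

```bash
mkdir -p pics
python3 - <<'E'
from plant import robot,get_image
import cv2,numpy as np
s=robot.read_state();print({k:np.round(v,3).tolist() for k,v in s.items()})
for n in("scene","top"):
    d=get_image(n);cv2.imwrite(f"pics/{n}0.png",d["frame"]);np.savez(f"{n}0.npz",**d)
    print(n,d["fx"],d["fy"],d["cx"],d["cy"],d["k1"],np.round(d["R"],3).tolist(),np.round(d["t"],3))
E
```

```text
{'time': 0.0, 'joints': [-1.261, 0.116, 1.442, -0.0, 1.584, -0.038], 'joint_velocities': [0.001, 0.0, 0.0, -0.001, -0.001, 0.001], 'effort': [0.001, -72.126, -62.26, 0.078, 0.024, -0.0], 'ee_pos': [0.23, -0.634, 0.237], 'ee_rot': [-0.579, 0.406, -0.406, 0.579], 'contact_force': [-0.497, -0.002, -0.997], 'ft_torque': [0.046, 0.013, 0.036], 'finger_gap': 1.004}
scene 373.1537533529638 373.1537533529638 258.02509020916426 195.01682793369315 -0.08034844347093667 [[0.453, 0.891, 0.011], [0.512, -0.25, -0.822], [-0.73, 0.379, -0.569]] [-0.36  -0.216  1.34 ]
top 368.1480421637452 368.1480421637452 252.04058440915574 187.10461212283556 -0.042280130498393936 [[0.023, -1.0, 0.013], [-0.998, -0.024, -0.058], [0.058, -0.012, -0.998]] [0.049 0.627 0.787]
```

```bash
sleep 1; ls pics
```

```text
scene0.png
top0.png
```

View pics/scene0.png

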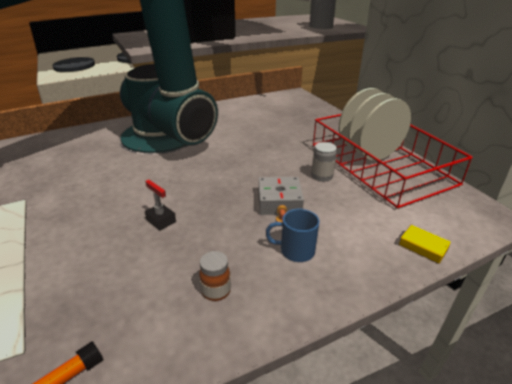

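View pics/top0.png

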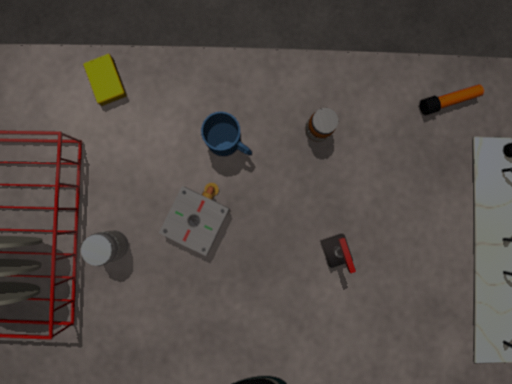

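```bash
cat > h.py <<'E'
import numpy as np,cv2
def und(d,uv):
    uv=np.atleast_2d(np.float64(uv)); q=(uv-[d["cx"],d["cy"]])/[d["fx"],d["fy"]]
    p=q.copy()
    for _ in range(20): p=q/(1+d["k1"]*(p**2).sum(1,keepdims=True))
    return p
def ray(d,uv):
    p=und(d,uv); c=-d["R"].T@d["t"]; return c,np.c_[p,np.ones(len(p))]@d["R"]
def onz(d,uv,z):
    c,r=ray(d,uv); return c+r*((z-c[2])/r[:,2])[:,None]
def proj(d,X):
    X=np.atleast_2d(X)@d["R"].T+d["t"]; p=X[:,:2]/X[:,2:]; p=p*(1+d["k1"]*(p**2).sum(1,keepdims=True))
    return p*[d["fx"],d["fy"]]+[d["cx"],d["cy"]]
def dep(d,uv):
    uv=np.atleast_2d(uv); p=und(d,uv); z=d["range_z"][uv[:,1].round().astype(int),uv[:,0].round().astype(int)]
    return (np.c_[p,np.ones(len(p))]*z[:,None]-d["t"])@d["R"]
def blobs(mask,amin=8):
    n,l,s,c=cv2.connectedComponentsWithStats(mask.astype(np.uint8)); return [(l==i,s[i],c[i]) for i in range(1,n) if s[i,4]>=amin]
def red(f):
    h=cv2.cvtColor(f,cv2.COLOR_BGR2HSV); return ((h[...,0]<8)|(h[...,0]>172))&(h[...,1]>120)&(h[...,2]>60)
def green(f):
    h=cv2.cvtColor(f,cv2.COLOR_BGR2HSV); return (h[...,0]>50)&(h[...,0]<95)&(h[...,1]>70)&(h[...,2]>40)
E
python3 - <<'E'
from h import *
for n in("top","scene"):
    d=np.load(n+"0.npz");f=d["frame"]
    print(n,"cam",-d["R"].T@d["t"])
    for nm,m,z in(("red",red(f),.046),("green",green(f),.046)):
        for b,s,c in blobs(m,5):
            if n=="top" and not(150<c[0]<380 and 150<c[1]<290):continue
            if n=="scene" and not(130<c[0]<320 and 150<c[1]<220):continue
            ys,xs=np.nonzero(b);P=dep(d,np.c_[xs,ys].astype(float));
            r=cv2.minAreaRect(np.c_[xs,ys].astype(np.float32))
            print(nm,s,c.round(1),"z046",onz(d,c,.046).round(4),"z108",onz(d,c,.108).round(4),"depmed",np.median(P,0).round(4),r)
    if n=="top":
        cv2.imwrite("pics/crop_top.png",np.hstack([cv2.resize(f[175:275,145:245],None,fx=4,fy=4,interpolation=2),cv2.resize(f[210:310,290:390],None,fx=4,fy=4,interpolation=2)]))
    else:
        cv2.imwrite("pics/crop_sc.png",np.hstack([cv2.resize(f[150:250,230:330],None,fx=4,fy=4,interpolation=2),cv2.resize(f[150:250,110:210],None,fx=4,fy=4,interpolation=2)]))
E
```

```text
top cam [0.57854753 0.07316104 0.82149201]
red [198 201   6  11  31] [200.4 205.7] z046 [[0.5819 0.1714 0.046 ]] z108 [[0.5816 0.1635 0.108 ]] depmed [0.5813 0.1716 0.0474] ((200.31898498535156, 205.92242431640625), (2.626129150390625, 11.161048889160156), 23.198591232299805)
red [183 230   7  11  27] [186.1 235. ] z046 [[0.5199 0.1995 0.046 ]] z108 [[0.5246 0.1894 0.108 ]] depmed [0.5202 0.1991 0.0479] ((186.0824737548828, 234.814453125), (2.2337615489959717, 11.168808937072754), 23.962491989135742)
red [339 238  17  35 236] [346.9 254.7] z046 [[ 0.4861 -0.1391  0.046 ]] z108 [[ 0.4935 -0.1222  0.108 ]] depmed [ 0.4931 -0.1222  0.1087] ((346.8500061035156, 255.05001831054688), (36.68241500854492, 6.640783309936523), 71.56504821777344)
green [175 211   8   5  16] [178.6 213.1] z046 [[0.5652 0.2167 0.046 ]] z108 [[0.5663 0.2053 0.108 ]] depmed [0.5655 0.2164 0.0466] ((178.60000610351562, 213.30001831054688), (7.602630138397217, 1.7888542413711548), 26.56505012512207)
green [205 226   7   4  14] [207.7 227.4] z046 [[0.5369 0.1547 0.046 ]] z108 [[0.5402 0.1481 0.108 ]] depmed [0.5377 0.1549 0.047 ] ((208.0000457763672, 227.5000457763672), (6.708203315734863, 1.7888542413711548), 26.56505012512207)
scene cam [ 1.25195452 -0.24056854  0.58885341]
red [146 179  19  18 158] [155.4 187.8] z046 [[ 0.4073 -0.1071  0.046 ]] z108 [[ 0.5038 -0.1223  0.108 ]] depmed [ 0.4996 -0.1212  0.1068] ((155.30001831054688, 187.60003662109375), (24.0, 7.40000057220459), 36.869895935058594)
red [278 179   3   4  10] [278.8 180.7] z046 [[0.5195 0.2021 0.046 ]] z108 [[0.6032 0.1515 0.108 ]] depmed [0.5208 0.2016 0.0464] ((279.0, 180.5), (3.0, 2.0), 90.0)
red [280 193   3   5  13] [281. 195.] z046 [[0.5814 0.1735 0.046 ]] z108 [[0.6579 0.1262 0.108 ]] depmed [0.5815 0.1721 0.047 ] ((281.0, 195.0), (4.0, 2.0), 90.0)
```

```bash
sleep 4
```

```text
(no output)
```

View pics/crop_top.png

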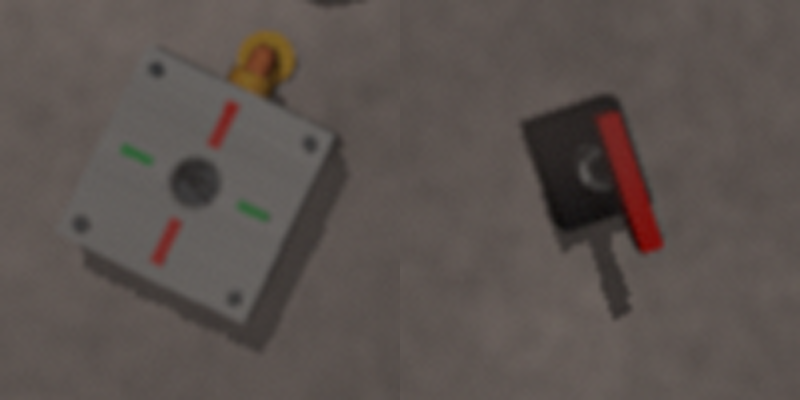

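View pics/crop_sc.png

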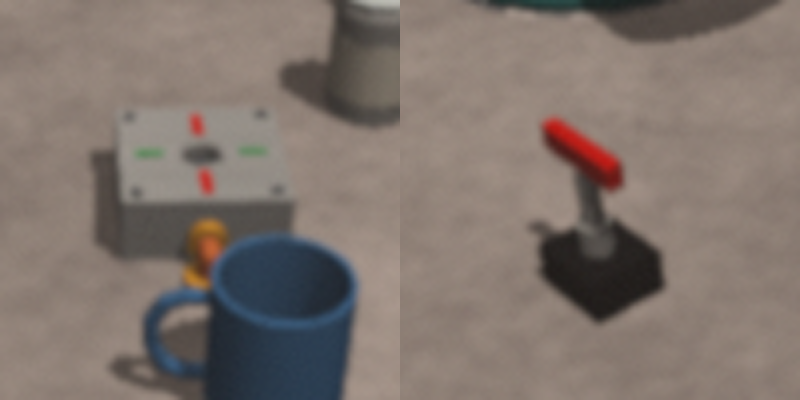

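Run:
```python
from h import *
from scipy.spatial.transform import Rotation as Rr
from plant import robot
T=np.load("top0.npz");S=np.load("scene0.npz")
for n,d in(("top",T),("scene",S)):
    box=(330,230,365,280) if n=="top" else (140,172,172,205)
    m=red(d["frame"]);k=np.zeros_like(m);k[box[1]:box[3],box[0]:box[2]]=m[box[1]:box[3],box[0]:box[2]]
    ys,xs=np.nonzero(k);uv=np.c_[xs,ys].astype(float)
    c=uv.mean(0);print(n,c,"z.099",onz(d,c,.099))
    P=onz(d,uv,.099)[:,:2] ; vx,vy,*_=cv2.fitLine(P.astype(np.float32),cv2.DIST_L2,0,.01,.01).ravel()
    print("ang",np.arctan2(vy,vx))
    D=dep(d,uv);D=D[(D[:,2]>.085)&(D[:,2]<.12)];t=D[D[:,2]>.104];print("depth mean top",t.mean(0),len(t))
    vx,vy,*_=cv2.fitLine(t[:,:2].astype(np.float32),cv2.DIST_L2,0,.01,.01).ravel();print("ang dep",np.arctan2(vy,vx))
    a=t[:,:2]@[vx,vy];b=t[:,:2]@[-vy,vx];print("extent",np.ptp(a),np.ptp(b))
s=robot.read_state();print(s["time"],Rr.from_quat(s["ee_rot"]).as_matrix().round(3))
# slot look
f=T["frame"][205:237,178:212];g=cv2.resize(f,None,fx=16,fy=16,interpolation=cv2.INTER_CUBIC)
g=cv2.cvtColor(g,6);g=cv2.createCLAHE(4,(2,2)).apply(g);cv2.imwrite("pics/slot.png",g)
for nm,px in(("mug",(222,128)),("jar",(325,115)),("can",(97,249))):print(nm,onz(T,px,.09))
```

```text
top [346.90254237 254.66949153] z.099 [[ 0.49240675 -0.12463499  0.099     ]]
ang 0.34958103
depth mean top [ 0.49329655 -0.12196123  0.10865625] 227
ang dep 0.35391736
extent 0.06976657726847624 0.012243868018411319
scene [155.40506329 187.77848101] z.099 [[ 0.48975949 -0.12008792  0.099     ]]
ang 0.2417872
depth mean top [ 0.49656925 -0.12246397  0.10766759] 101
ang dep 0.35019714
extent 0.0693511784174266 0.012680503866999093
0.1 [[ 0.341 -0.     0.94 ]
 [-0.94   0.001  0.341]
 [-0.001 -1.     0.   ]]
mug [[0.73856691 0.12741706 0.09      ]]
jar [[ 0.7708977  -0.08005534  0.09      ]]
can [[0.4911112  0.36794242 0.09      ]]
```

```bash
sleep 4
```

```text
(no output)
```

View pics/slot.png

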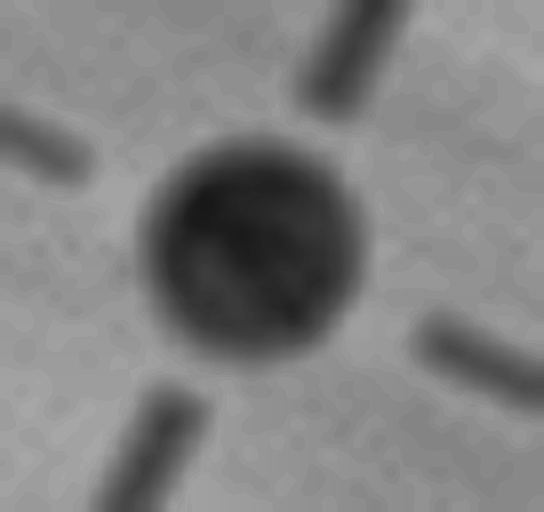

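Emit:
step_arm --grip '[0.6, 0.6, 0.6, 0.6, 0.6, 0.6, 0.6, 0.6, 0.6, 0.6, 0.6, 0.6]' --pt "-0.033 0 0.035" --pt "-0.033 0 0.035" --pt "-0.033 0 0.035" --pt "-0.033 0 0.035" --pt "-0.033 0 0.035" --pt "-0.033 0 0.035" --pt "-0.033 0 0.035" --pt "-0.033 0 0.035" --pt "-0.033 0 0.035" --pt "-0.033 0 0.035" --pt "-0.033 0 0.035" --pt "-0.033 0 0.035" --turn '[0, 0, 0, 0, 0, 0, 0, 0, 0, 0, 0, 0]'

```text
time: 1.3
ee_pos: [0.4945, -0.1029, 0.2335]
ee_rot: [-0.576, 0.41, -0.407, 0.578]
contact_force: [0.2, -0.7, 0.2]
finger_gap: 0.601
```

```bash
cat > mv.py <<'E'
import sys;import numpy as np
from plant import robot
from scipy.spatial.transform import Rotation as Rr
def go(x,y,z,psi):
    s=robot.read_state();R=Rr.from_quat(s["ee_rot"]).as_matrix();p=s["ee_pos"]
    a=np.arctan2(R[1,2],R[0,2])
    print("t",round(s["time"],2),"p",np.round(p,4),"psi",round(a,4),"tilt",R[2].round(4),"F",np.round(s["contact_force"],1),"T",np.round(s["ft_torque"],2),"gap",round(s["finger_gap"],3),"j",np.round(s["joints"],2))
    print("delta tool",(R.T@(np.array([x,y,z])-p)).round(4),"turn",round(a-psi,4))
if len(sys.argv)>4: go(*map(float,sys.argv[1:5]))
E
python3 mv.py .4935 -.122 .111 .352
```

```text
t 1.3 p [ 0.4945 -0.1029  0.2335] psi 0.3389 tilt [-6.3e-03 -1.0e+00 -5.0e-04] F [ 0.2 -0.7  0.2] T [ 0.04 -0.03 -0.04] gap 0.601 j [-0.26 -0.26  1.8   0.    1.6   0.97]
delta tool [ 0.0185  0.1224 -0.0073] turn -0.0131
```

Emit:
step_arm --grip '[0.6, 0.6, 0.6, 0.6]' --pt "0.018 0.03 -0.007" --pt "0 0.03 0" --pt "0 0.01 0" --pt "0 0 0" --turn '[-0.013, 0, 0, 0]'

```text
time: 1.7
ee_pos: [0.4966, -0.1135, 0.1616]
ee_rot: [-0.581, 0.403, -0.399, 0.584]
contact_force: [-0.4, 0.1, 0.6]
finger_gap: 0.6
```

```bash
python3 mv.py .4935 -.122 .111 .352
python3 - <<'E'
from plant import get_image
import cv2,numpy as np
d=get_image("scene");cv2.imwrite("pics/a1.png",cv2.resize(d["frame"][130:250,90:250],None,fx=5,fy=5,interpolation=2))
E
```

```text
t 1.7 p [ 0.4966 -0.1135  0.1616] psi 0.3659 tilt [-6.9e-03 -1.0e+00  6.0e-04] F [-0.4  0.1  0.6] T [ 0.03  0.02 -0.02] gap 0.6 j [-0.28 -0.22  1.89  0.01  1.48  0.93]
delta tool [ 0.0072  0.0506 -0.006 ] turn 0.0139
```

```bash
sleep 3
```

```text
(no output)
```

View pics/a1.png

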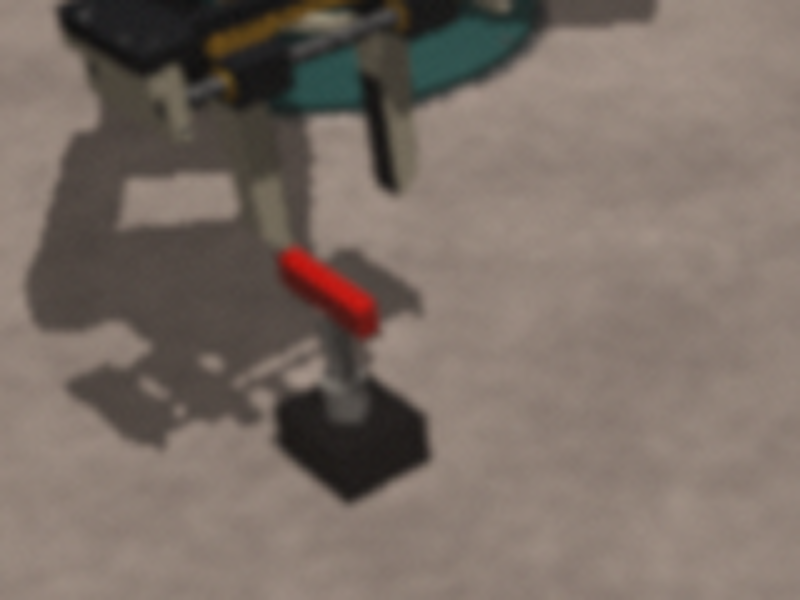

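Emit:
step_arm --grip '[0.6, 0.6, 0.6, 0.6]' --pt "0.007 0.01 -0.006" --pt "0.001 0 -0.001" --pt "0 0 0" --pt "0 0 0" --turn '[0.014, 0, 0, 0]'

```text
time: 2.15
ee_pos: [0.4934, -0.1262, 0.1552]
ee_rot: [-0.577, 0.406, -0.406, 0.581]
contact_force: [0.2, 0.2, -0.4]
finger_gap: 0.601
```

```bash
python3 mv.py .4935 -.122 .111 .352
```

```text
t 2.15 p [ 0.4934 -0.1262  0.1552] psi 0.3475 tilt [-0.0039 -1.      0.0045] F [ 0.2  0.2 -0.4] T [-0.13 -0.01 -0.  ] gap 0.601 j [-0.3  -0.22  1.9   0.01  1.46  0.92]
delta tool [-0.0037  0.0442  0.0014] turn -0.0045
```

Emit:
step_arm --grip '[0.5, 0.5, 0.5, 0.5, 0.5]' --pt "-0.003 0.015 0.001" --pt "0 0.015 0" --pt "0 0.008 0" --pt "0 0 0" --pt "0 0 0" --turn '[-0.004, 0, 0, 0, 0]'

```text
time: 2.65
ee_pos: [0.4931, -0.1223, 0.1134]
ee_rot: [-0.578, 0.405, -0.404, 0.582]
contact_force: [-0.9, -1.1, -0.4]
finger_gap: 0.504
```

```bash
python3 mv.py .4935 -.122 .111 .352; python3 mv.py .4935 -.122 .111 .352
```

```text
t 2.65 p [ 0.4931 -0.1223  0.1134] psi 0.3519 tilt [-0.0043 -1.      0.0041] F [-0.9 -1.1 -0.4] T [-0.02  0.02 -0.01] gap 0.504 j [-0.3  -0.19  1.95  0.01  1.39  0.92]
delta tool [-0.0002  0.0024  0.0005] turn -0.0001
t 2.65 p [ 0.4931 -0.1223  0.1134] psi 0.3519 tilt [-0.0043 -1.      0.0041] F [-0.9 -1.1 -0.4] T [-0.02  0.02 -0.01] gap 0.504 j [-0.3  -0.19  1.95  0.01  1.39  0.92]
delta tool [-0.0002  0.0024  0.0005] turn -0.0001
```

Aligned on the bar; down 2 mm and close.

Emit:
step_arm --grip '[0.5, 0.5, 0, 0, 0, 0, 0, 0, 0, 0]' --pt "0 0.002 0" --pt "0 0 0" --pt "0 0 0" --pt "0 0 0" --pt "0 0 0" --pt "0 0 0" --pt "0 0 0" --pt "0 0 0" --pt "0 0 0" --pt "0 0 0" --turn '[0, 0, 0, 0, 0, 0, 0, 0, 0, 0]'

```text
time: 3.65
ee_pos: [0.4937, -0.1225, 0.1126]
ee_rot: [-0.578, 0.405, -0.405, 0.582]
contact_force: [0.7, 0.5, -0.2]
finger_gap: 0.129
```

```bash
python3 mv.py .4935 -.122 .111 .352
python3 - <<'E'
from plant import get_image
import cv2,numpy as np
d=get_image("scene");cv2.imwrite("pics/a2.png",cv2.resize(d["frame"][130:250,90:250],None,fx=5,fy=5,interpolation=2))
E
```

```text
t 3.65 p [ 0.4937 -0.1225  0.1126] psi 0.352 tilt [-0.0032 -1.      0.0056] F [ 0.7  0.5 -0.2] T [ 0.    0.05 -0.01] gap 0.129 j [-0.3  -0.19  1.95  0.01  1.39  0.92]
delta tool [-0.0005  0.0016 -0.0001] turn 0.0
```

```bash
sleep 3
```

```text
(no output)
```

View pics/a2.png

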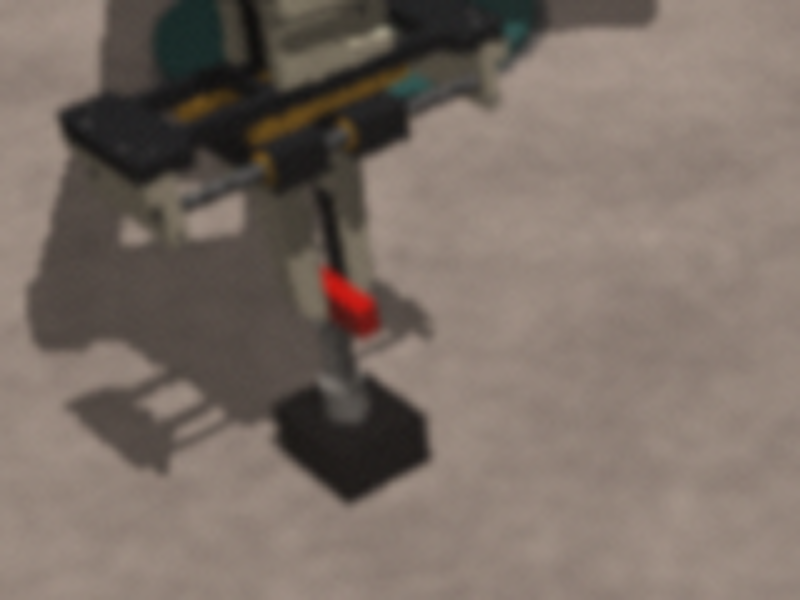

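Emit:
step_arm --grip '[0, 0, 0, 0, 0, 0, 0, 0]' --pt "0 -0.01 0" --pt "0 -0.015 0" --pt "0 -0.02 0" --pt "0 -0.02 0" --pt "0 -0.02 0" --pt "0 -0.01 0" --pt "0 0 0" --pt "0 0 0" --turn '[0, 0, 0, 0, 0, 0, 0, 0]'

```text
time: 4.5
ee_pos: [0.4929, -0.1229, 0.2163]
ee_rot: [-0.577, 0.404, -0.405, 0.582]
contact_force: [-0.7, -0.1, -2.9]
finger_gap: 0.127
```

```bash
python3 mv.py .551 .1857 .21 .97
python3 - <<'E'
from plant import get_image
from h import *
d=get_image("scene");cv2.imwrite("pics/a3.png",cv2.resize(d["frame"][100:220,90:250],None,fx=5,fy=5,interpolation=2))
E
```

```text
t 4.5 p [ 0.4929 -0.1229  0.2163] psi 0.3519 tilt [-0.0025 -1.      0.0063] F [-0.7 -0.1 -2.9] T [ 0.03 -0.01  0.02] gap 0.127 j [-0.3  -0.25  1.82  0.01  1.56  0.92]
delta tool [-0.2696  0.008   0.1609] turn -0.6181
```

```bash
sleep 3
```

```text
(no output)
```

View pics/a3.png

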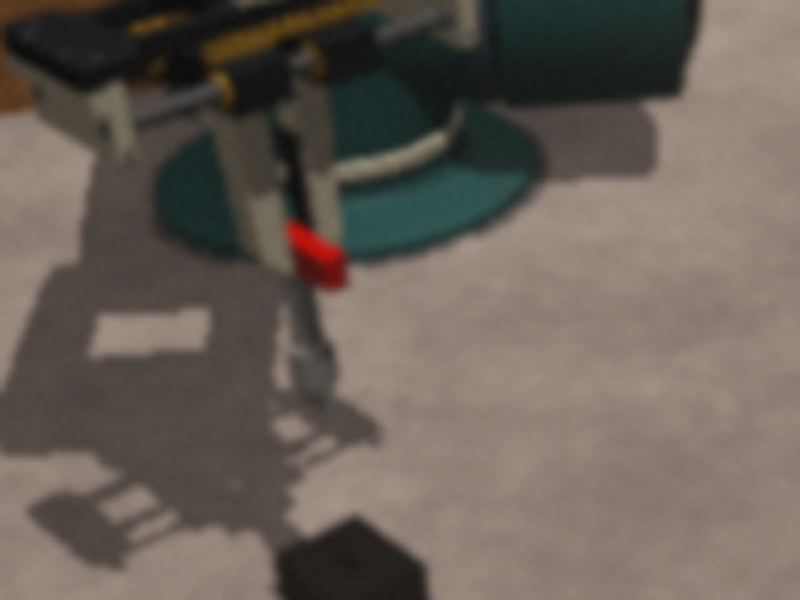

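Emit:
step_arm --grip '[0, 0, 0, 0, 0, 0, 0, 0, 0, 0, 0, 0]' --pt "-0.01 0 0.006" --pt "-0.024 0 0.0145" --pt "-0.027 0 0.016" --pt "-0.027 0 0.016" --pt "-0.027 0 0.016" --pt "-0.027 0 0.016" --pt "-0.027 0 0.016" --pt "-0.027 0 0.016" --pt "-0.027 0 0.016" --pt "-0.02 0 0.012" --pt "-0.01 0 0.006" --pt "0 0 0" --turn '[0, 0, 0, 0, 0, 0, 0, 0, 0, 0, 0, 0]'

```text
time: 5.75
ee_pos: [0.5442, 0.1848, 0.2064]
ee_rot: [0.58, -0.409, 0.401, -0.579]
contact_force: [0.4, -0.2, -2.9]
finger_gap: 0.131
```

Emit:
step_arm --grip '[0, 0, 0, 0, 0, 0, 0, 0]' --pt "0 0 0" --pt "0 0 0" --pt "0 0 0" --pt "0 0 0" --pt "0 0 0" --pt "0 0 0" --pt "0 0 0" --pt "0 0 0" --turn '[-0.1, -0.12, -0.12, -0.12, -0.1, -0.05, 0, 0]'

```text
time: 6.55
ee_pos: [0.5423, 0.1788, 0.2036]
ee_rot: [0.677, -0.211, 0.201, -0.676]
contact_force: [-0.3, 0.1, -2.5]
finger_gap: 0.127
```

```bash
python3 mv.py .551 .1857 .21 .97
```

```text
t 6.55 p [0.5423 0.1788 0.2036] psi 0.9803 tilt [-0.0132 -0.9999 -0.0067] F [-0.3  0.1 -2.5] T [-0.   -0.08 -0.04] gap 0.127 j [ 0.27 -0.09  1.71  0.01  1.54  0.86]
delta tool [ 0.0033 -0.0066  0.0105] turn 0.0103
```

```bash
cat > tip.py <<'E'
import sys;import numpy as np
from plant import robot
from scipy.spatial.transform import Rotation as Rr
Rg=Rr.from_quat([-0.578,0.405,-0.405,0.582]).as_matrix();pg=np.array([.4937,-.1225,.1126])
KX=np.array([.4933,-.122])
def tip(s=None,h=.016,kx=KX):
    s=s or robot.read_state();R=Rr.from_quat(s["ee_rot"]).as_matrix()
    return s["ee_pos"]+R@(Rg.T@(np.r_[kx,h]-pg)),R,s
def report(x,y,z,psi):
    t,R,s=tip();a=np.arctan2(R[1,2],R[0,2]);g=tip(s,.099)[0]
    print("t",round(s["time"],2),"tcp",np.round(s["ee_pos"],4),"tip",t.round(4),"key tilt",((g-t)/.083)[:2].round(4),"psi",round(a,4),"F",np.round(s["contact_force"],1),"T",np.round(s["ft_torque"],2),"gap",round(s["finger_gap"],3),"j6",round(s["joints"][5],2))
    print("delta tool",(R.T@(np.array([x,y,z])-t)).round(4),"turn",round(a-psi,4))
if __name__=="__main__" and len(sys.argv)>4: report(*map(float,sys.argv[1:5]))
E
python3 tip.py .551 .1857 .07 .97
```

```text
t 6.55 tcp [0.5423 0.1788 0.2036] tip [0.5403 0.1786 0.107 ] key tilt [0.0146 0.0038] psi 0.9803 F [-0.3  0.1 -2.5] T [-0.   -0.08 -0.04] gap 0.127 j6 0.86
delta tool [0.0055 0.0368 0.0121] turn 0.0103
```

Emit:
step_arm --grip '[0, 0, 0, 0, 0]' --pt "0.0055 0.005 0.012" --pt "0 0.005 0" --pt "0 0.003 0" --pt "0 0 0" --pt "0 0 0" --turn '[0, 0, 0, 0, 0]'

```text
time: 7.05
ee_pos: [0.5542, 0.1857, 0.1884]
ee_rot: [0.677, -0.213, 0.202, -0.675]
contact_force: [-0.5, 0.0, -1.9]
finger_gap: 0.129
```

```bash
python3 tip.py .551 .1857 .07 .97
python3 - <<'E'
from plant import get_image
from h import *
from tip import tip
t,R,s=tip()
for n in("scene","top"):
    d=get_image(n);np.savez(n+"1.npz",**d);f=d["frame"].copy()
    p=proj(d,t)[0];c=proj(d,tip(s,.03)[0])[0];m=proj(d,[.551,.1857,.046])[0];print(n,p,c,m)
    x,y=(int(v) for v in (m-[60,75]));x=max(x,0);y=max(y,0)
    g=cv2.resize(f[y:y+110,x:x+120],None,fx=5,fy=5,interpolation=2)
    for q,col in((p,(0,255,0)),(c,(255,0,0)),(m,(0,255,255))):cv2.circle(g,tuple(int(v) for v in ((q-[x,y]+.5)*5)),3,col,-1)
    cv2.imwrite(f"pics/b_{n}.png",g)
E
```

```text
t 7.05 tcp [0.5542 0.1857 0.1884] tip [0.5521 0.1854 0.0919] key tilt [0.0158 0.0043] psi 0.9757 F [-0.5  0.  -1.9] T [-0.07 -0.06 -0.01] gap 0.129 j6 0.87
delta tool [-0.0007  0.0219 -0.0002] turn 0.0057
scene [280.18641683 173.25284377] [280.49641086 168.57579651] [279.29149875 187.94161493]
top [189.86784373 220.47754633] [188.72022143 220.59844884] [193.1161467  220.26238359]
```

```bash
sleep 4
```

```text
(no output)
```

View pics/b_scene.png

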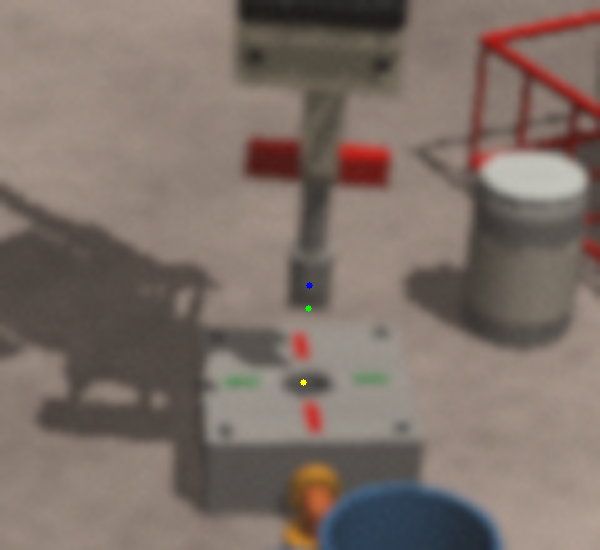

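View pics/b_top.png

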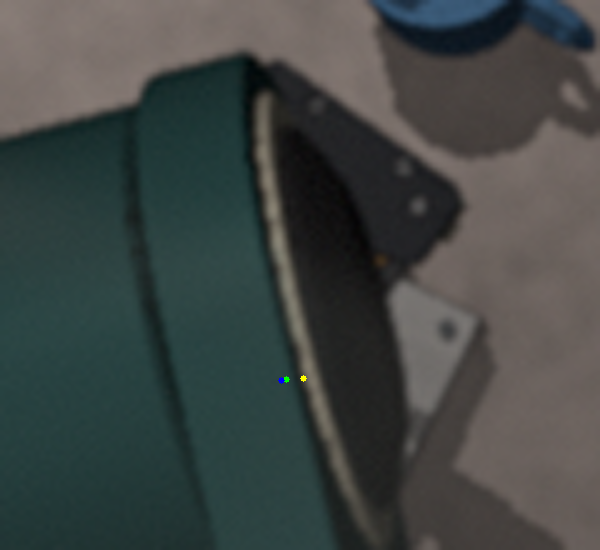

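Run:
```python
from h import *
from tip import tip
t,R,s=tip()
d=np.load("scene1.npz");d0=np.load("scene0.npz");T=np.load("top0.npz")
for nm,D,m in(("scene0",d0,(279.3,188)),("scene1",d,(279.3,188)),("top",T,(193.1,220.3))):
    g=cv2.cvtColor(D["frame"],6).astype(float)
    x0,y0,w,h=(267,181,26,14) if nm!="top" else (184,211,19,19)
    G=cv2.resize(g[y0:y0+h,x0:x0+w],None,fx=1,fy=1);
    b=np.median(G);wt=np.clip(b-15-G,0,None)
    red_=red(D["frame"])[y0:y0+h,x0:x0+w]|green(D["frame"])[y0:y0+h,x0:x0+w];wt[red_]=0
    n,l,st,ce=cv2.connectedComponentsWithStats((wt>0).astype(np.uint8))
    i=1+np.argmax(st[1:,4]);wt[l!=i]=0
    yy,xx=np.mgrid[:h,:w];c=np.array([(wt*xx).sum(),(wt*yy).sum()])/wt.sum()+[x0,y0];print(nm,"hole",c,st[i],"ctr of bbox",st[i][:2]+st[i][2:4]/2-.5+[x0,y0])
    print(onz(D,c,.044))
g=cv2.cvtColor(d["frame"],6).astype(int)
for y in range(145,176,2):print(y,g[y,268:294])
for h in(.016,.03,.04,.05,.08):print(h,proj(d,tip(s,h)[0])[0].round(2))
```

```text
scene0 hole [280.29086229 188.36100386] [ 8  5 11  8 56] ctr of bbox [280.  189.5]
[[0.5513139  0.18865467 0.044     ]]
scene1 hole [275.9026616  185.64106464] [  0   0  19  13 100] ctr of bbox [276. 187.]
[[0.53480767 0.18462455 0.044     ]]
top hole [193.07988055 219.80216499] [  3   3  13  13 130] ctr of bbox [193. 220.]
[[0.55189188 0.18609678 0.044     ]]
145 [71 51 41 43 43 43 41 43 42 44 53 64 74 85 91 93 95 93 78 61 53 50 51 51
 51 51]
147 [100  93  84  82  79  78  76  71  68  66  65  65  64  69  71  72  76  78
  72  60  54  52  53  51  52  50]
149 [134 135 130 131 131 128 129 127 126 125 114  91  67  62  60  62  75  95
 108 107 105 103 103 100  99  98]
151 [141 142 142 140 141 141 142 142 141 137 122  94  69  58  58  62  84 115
 132 139 138 139 140 138 137 138]
153 [141 141 141 143 144 148 146 146 145 138 122  95  68  60  65  75  98 121
 136 138 141 140 142 141 141 141]
155 [142 144 145 143 143 144 143 144 142 137 118  89  67  68  74  85 105 128
 141 143 142 142 141 140 140 140]
157 [144 144 145 145 148 146 148 147 146 138 115  85  70  73  80  91 111 131
 136 139 138 139 140
[... 416 characters left out ...]
 93 115
 135 145 143 144 144 142 143 142]
167 [135 136 136 137 136 136 135 131 107  79  63  69  75  80  80  82  92 117
 137 142 144 144 144 143 144 145]
169 [138 136 135 135 135 137 136 131 106  78  65  69  73  79  79  82  95 118
 134 139 142 143 143 142 144 144]
171 [138 136 134 132 134 134 134 125 102  73  63  63  64  67  72  77  94 119
 133 139 139 138 137 138 137 138]
173 [133 132 130 128 128 129 129 123 111  98  93  92  88  87  88  95 108 123
 133 135 135 134 132 133 132 134]
175 [129 129 130 129 130 130 131 134 134 134 134 133 131 132 129 130 131 133
 135 133 133 135 136 136 140 138]
0.016 [280.2  173.18]
0.03 [280.5 168.5]
0.04 [280.73 165.11]
0.05 [280.95 161.68]
0.08 [281.65 151.14]
```

```bash
python3 tip.py .5513 .1873 .05 .975
```

```text
t 7.15 tcp [0.5542 0.1857 0.1887] tip [0.5521 0.1854 0.0921] key tilt [0.0155 0.0042] psi 0.9758 F [-0.6 -0.4 -2.1] T [-0.01 -0.08 -0.02] gap 0.127 j6 0.87
delta tool [-0.0011  0.0421  0.0014] turn 0.0008
```

Emit:
step_arm --grip '[0, 0, 0, 0, 0, 0]' --pt "-0.001 0.01 0.0014" --pt "0 0.01 0" --pt "0 0.01 0" --pt "0 0.008 0" --pt "0 0 0" --pt "0 0 0" --turn '[0, 0, 0, 0, 0, 0]'

```text
time: 7.75
ee_pos: [0.553, 0.1875, 0.1465]
ee_rot: [0.677, -0.213, 0.202, -0.675]
contact_force: [0.3, 0.6, -2.6]
finger_gap: 0.126
```

```bash
python3 tip.py .5513 .1873 .05 .975
```

```text
t 7.75 tcp [0.553  0.1875 0.1465] tip [0.5508 0.1873 0.0499] key tilt [0.0164 0.0045] psi 0.9759 F [ 0.3  0.6 -2.6] T [ 0.   -0.02 -0.02] gap 0.126 j6 0.87
delta tool [ 0.0004 -0.0001  0.0003] turn 0.0009
```

Emit:
step_arm --grip '[0, 0, 0, 0]' --pt "0 0.003 0" --pt "0 0.003 0" --pt "0 0.002 0" --pt "0 0 0" --turn '[0, 0, 0, 0]'

```text
time: 8.15
ee_pos: [0.5532, 0.1876, 0.1387]
ee_rot: [0.677, -0.213, 0.202, -0.675]
contact_force: [1.1, -0.0, -2.3]
finger_gap: 0.123
```

```bash
python3 tip.py .5513 .1873 .034 .975
python3 - <<'E'
from plant import get_image
from h import *
d=get_image("scene");cv2.imwrite("pics/c1.png",cv2.resize(d["frame"][120:220,230:330],None,fx=6,fy=6,interpolation=2))
E
```

```text
t 8.15 tcp [0.5532 0.1876 0.1387] tip [0.5511 0.1874 0.0421] key tilt [0.0152 0.0042] psi 0.9758 F [ 1.1 -0.  -2.3] T [-0.   -0.    0.04] gap 0.123 j6 0.87
delta tool [0.0003 0.0081 0.0001] turn 0.0008
```

```bash
sleep 3
```

```text
(no output)
```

View pics/c1.png

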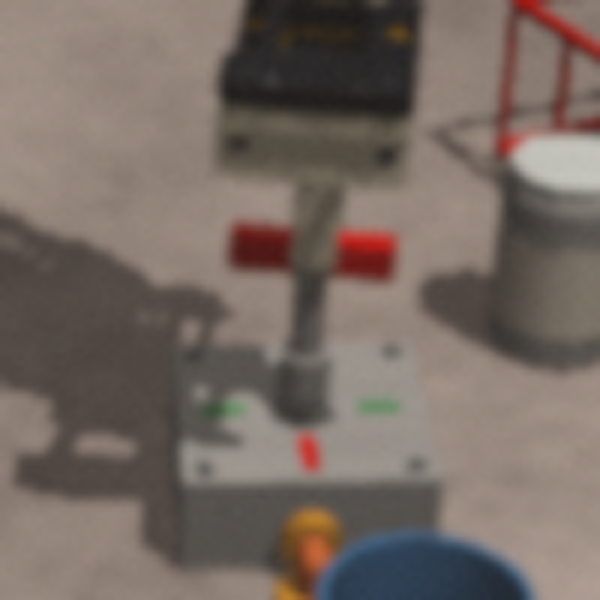

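Emit:
step_arm --grip '[0, 0, 0, 0]' --pt "0 0.003 0" --pt "0 0.003 0" --pt "0 0.001 0" --pt "0 0 0" --turn '[0, 0, 0, 0]'

```text
time: 8.6
ee_pos: [0.5533, 0.1876, 0.1315]
ee_rot: [0.677, -0.212, 0.202, -0.675]
contact_force: [0.2, -0.2, -2.4]
finger_gap: 0.123
```

```bash
python3 tip.py .5513 .1873 .034 .975
```

```text
t 8.6 tcp [0.5533 0.1876 0.1315] tip [0.5512 0.1874 0.0349] key tilt [0.0146 0.0039] psi 0.9758 F [ 0.2 -0.2 -2.4] T [-0.07 -0.05  0.04] gap 0.123 j6 0.87
delta tool [ 0.0001  0.0009 -0.0001] turn 0.0008
```

Emit:
step_arm --grip '[0, 0, 0]' --pt "0 0.001 0" --pt "0 0.0005 0" --pt "0 0.0005 0" --turn '[0, 0, 0]'

```text
time: 8.9
ee_pos: [0.5535, 0.1877, 0.1302]
ee_rot: [0.677, -0.212, 0.202, -0.675]
contact_force: [-0.8, 0.6, 2.7]
finger_gap: 0.124
```

```bash
python3 tip.py .5513 .1873 .034 .975
```

```text
t 8.9 tcp [0.5535 0.1877 0.1302] tip [0.5516 0.1876 0.0336] key tilt [0.0136 0.0037] psi 0.9758 F [-0.8  0.6  2.7] T [-0.17  0.19 -0.02] gap 0.124 j6 0.87
delta tool [-0.0001 -0.0004 -0.0004] turn 0.0008
```

Emit:
step_arm --grip '[0, 0, 0, 0, 0, 0]' --pt "0 0.0006 0" --pt "0 0.0006 0" --pt "0 0.0006 0" --pt "0 0.0006 0" --pt "0 0.0006 0" --pt "0 0.0006 0" --turn '[0.03, 0.04, 0.04, 0.04, 0.03, 0]'

```text
time: 9.5
ee_pos: [0.5537, 0.188, 0.1286]
ee_rot: [0.653, -0.277, 0.268, -0.652]
contact_force: [-0.5, 0.1, -2.5]
finger_gap: 0.127
```

```bash
python3 tip.py .5513 .1873 .034 .975
```

```text
t 9.5 tcp [0.5537 0.188  0.1286] tip [0.5518 0.188  0.032 ] key tilt [0.0134 0.0028] psi 0.7806 F [-0.5  0.1 -2.5] T [-0.05 -0.11  0.05] gap 0.127 j6 1.07
delta tool [ 0.0001 -0.002  -0.0008] turn -0.1944
```

Emit:
step_arm --grip '[0, 0, 0, 0]' --pt "0 0.001 0" --pt "0 0.001 0" --pt "0 0.001 0" --pt "0 0 0" --turn '[0, 0, 0, 0]'

```text
time: 9.9
ee_pos: [0.5534, 0.1878, 0.1245]
ee_rot: [0.654, -0.277, 0.267, -0.652]
contact_force: [0.0, 0.3, -3.0]
finger_gap: 0.127
```

```bash
python3 tip.py .5513 .1873 .034 .975
```

```text
t 9.9 tcp [0.5534 0.1878 0.1245] tip [0.5515 0.1878 0.028 ] key tilt [0.0142 0.0032] psi 0.7813 F [ 0.   0.3 -3. ] T [-0.1  -0.15  0.02] gap 0.127 j6 1.07
delta tool [ 0.0002 -0.006  -0.0005] turn -0.1937
```

It is dropping into the slot. Continue down to tip z ≈ 0.020.

Emit:
step_arm --grip '[0, 0, 0, 0, 0]' --pt "0 0.002 0" --pt "0 0.002 0" --pt "0 0.002 0" --pt "0 0.001 0" --pt "0 0.0005 0" --turn '[0, 0, 0, 0, 0]'

```text
time: 10.4
ee_pos: [0.5535, 0.1879, 0.1166]
ee_rot: [0.654, -0.276, 0.267, -0.652]
contact_force: [-0.4, -0.2, 3.6]
finger_gap: 0.128
```

```bash
python3 tip.py .5513 .1873 .02 -.428
```

```text
t 10.4 tcp [0.5535 0.1879 0.1166] tip [0.5516 0.1879 0.02  ] key tilt [0.0138 0.0032] psi 0.7816 F [-0.4 -0.2  3.6] T [-0.07  0.08  0.02] gap 0.128 j6 1.07
delta tool [ 0.0002 -0.     -0.0006] turn 1.2096
```

Emit:
step_arm --grip '[0, 0, 0, 0, 0, 0, 0, 0]' --pt "0 0 0" --pt "0 0 0" --pt "0 0 0" --pt "0 0 0" --pt "0 0 0" --pt "0 0 0" --pt "0 0 0" --pt "0 0 0" --turn '[0.04, 0.06, 0.06, 0.06, 0.06, 0.06, 0.04, 0]'

```text
time: 11.2
ee_pos: [0.5541, 0.1867, 0.1167]
ee_rot: [0.589, -0.398, 0.391, -0.584]
contact_force: [0.5, -0.9, -2.2]
finger_gap: 0.124
```

```bash
python3 tip.py .5513 .1873 .02 -.428
```

```text
t 11.2 tcp [0.5541 0.1867 0.1167] tip [0.5523 0.1867 0.0201] key tilt [0.0143 0.005 ] psi 0.3868 F [ 0.5 -0.9 -2.2] T [-0.13 -0.13  0.09] gap 0.124 j6 1.46
delta tool [-0.0009  0.0001 -0.0007] turn 0.8148
```

Emit:
step_arm --grip '[0, 0, 0, 0, 0, 0, 0, 0]' --pt "-0.0005 0.0003 -0.0003" --pt "0 0 0" --pt "0 0 0" --pt "0 0 0" --pt "0 0 0" --pt "0 0 0" --pt "0 0 0" --pt "0 0 0" --turn '[0.04, 0.06, 0.06, 0.06, 0.06, 0.06, 0.04, 0]'

```text
time: 12.0
ee_pos: [0.5541, 0.1862, 0.1167]
ee_rot: [0.504, -0.501, 0.497, -0.498]
contact_force: [0.6, -0.7, -1.9]
finger_gap: 0.129
```

```bash
python3 tip.py .5515 .1873 .02 -.428;  python3 - <<'E'
from plant import get_image
from h import *
d=get_image("scene");cv2.imwrite("pics/c2.png",cv2.resize(d["frame"][120:220,230:330],None,fx=6,fy=6,interpolation=2))
E
```

```text
t 12.0 tcp [0.5541 0.1862 0.1167] tip [0.5525 0.1862 0.0201] key tilt [0.0145 0.0056] psi 0.0037 F [ 0.6 -0.7 -1.9] T [-0.22 -0.1   0.08] gap 0.129 j6 1.85
delta tool [-0.0011  0.0001 -0.001 ] turn 0.4317
```

```bash
sleep 3
```

```text
(no output)
```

View pics/c2.png

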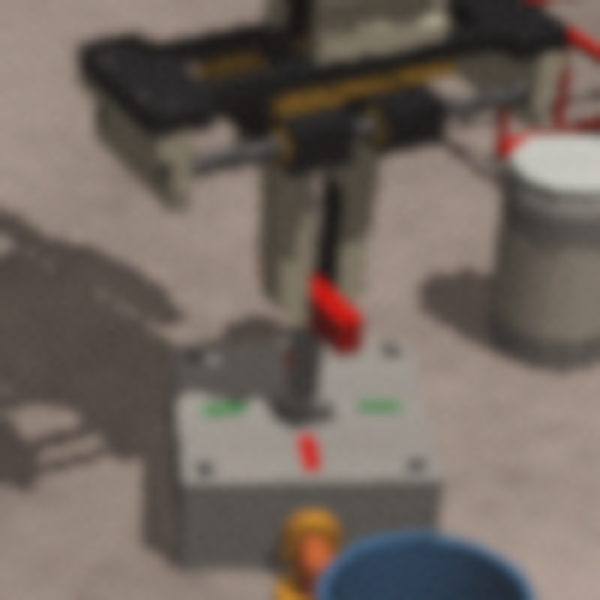

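Emit:
step_arm --grip '[0, 0, 0, 0, 0, 0, 0, 0]' --pt "0 0 0" --pt "0 0 0" --pt "0 0 0" --pt "0 0 0" --pt "0 0 0" --pt "0 0 0" --pt "0 0 0" --pt "0 0 0" --turn '[0.04, 0.06, 0.06, 0.06, 0.06, 0.04, 0.03, 0]'

```text
time: 12.85
ee_pos: [0.554, 0.1857, 0.1167]
ee_rot: [-0.412, 0.579, -0.577, 0.404]
contact_force: [0.4, -0.6, -1.4]
finger_gap: 0.126
```

```bash
python3 tip.py .5515 .1873 .02 -.428
```

```text
t 12.85 tcp [0.554  0.1857 0.1167] tip [0.5525 0.1858 0.0201] key tilt [0.0157 0.0051] psi -0.3412 F [ 0.4 -0.6 -1.4] T [-0.22 -0.01  0.06] gap 0.126 j6 2.19
delta tool [-0.0011  0.0001 -0.0014] turn 0.0868
```

Emit:
step_arm --grip '[0, 0, 0, 0, 0]' --pt "0 0 0" --pt "0 0 0" --pt "0 0 0" --pt "0 0 0" --pt "0 0 0" --turn '[0.03, 0.03, 0.02, 0.01, 0]'

```text
time: 13.35
ee_pos: [0.554, 0.1855, 0.1167]
ee_rot: [-0.384, 0.597, -0.595, 0.377]
contact_force: [-0.7, -1.4, -2.9]
finger_gap: 0.123
```

```bash
python3 tip.py .5515 .1873 .02 -.428;  python3 - <<'E'
from plant import get_image
from h import *
d=get_image("scene");cv2.imwrite("pics/c3.png",cv2.resize(d["frame"][120:220,230:330],None,fx=6,fy=6,interpolation=2))
E
```

```text
t 13.35 tcp [0.554  0.1855 0.1167] tip [0.5525 0.1857 0.0201] key tilt [0.0159 0.0049] psi -0.4345 F [-0.7 -1.4 -2.9] T [-0.27  0.03  0.15] gap 0.123 j6 2.29
delta tool [-0.001   0.0001 -0.0016] turn -0.0065
```

```bash
sleep 3
```

```text
(no output)
```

View pics/c3.png

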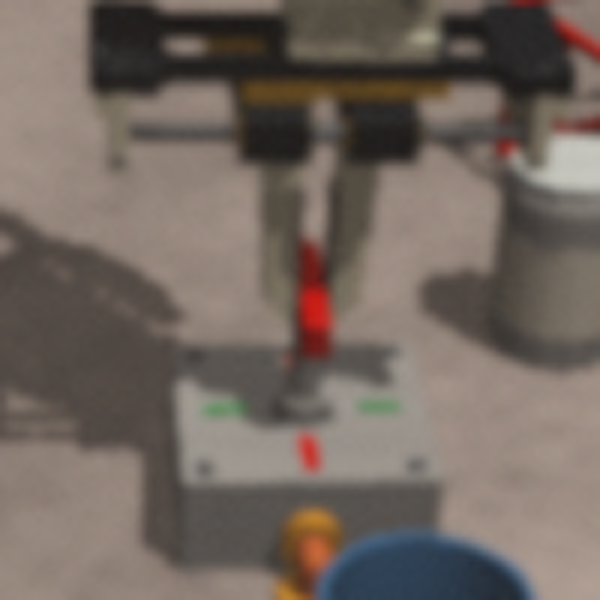

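Emit:
step_arm --grip '[0, 0, 0]' --pt "0 0 0" --pt "0 0 0" --pt "0 0 0" --turn '[0.02, 0.02, 0]'

```text
time: 13.7
ee_pos: [0.5539, 0.1855, 0.1167]
ee_rot: [-0.372, 0.605, -0.603, 0.364]
contact_force: [0.2, -2.3, -1.9]
finger_gap: 0.129
```

```bash
python3 tip.py .5515 .1873 .02 -.428
```

```text
t 13.7 tcp [0.5539 0.1855 0.1167] tip [0.5525 0.1857 0.0201] key tilt [0.016  0.0047] psi -0.4772 F [ 0.2 -2.3 -1.9] T [-0.29 -0.02  0.14] gap 0.129 j6 2.33
delta tool [-0.001   0.0001 -0.0016] turn -0.0492
```

Emit:
step_arm --grip '[0.2, 0.4, 0.4, 0.4, 0.4, 0.4, 0.4, 0.4]' --pt "0 0 0" --pt "0 0 0" --pt "0 0 0" --pt "0 -0.01 0" --pt "0 -0.02 0" --pt "0 -0.03 0" --pt "0 -0.03 0" --pt "0 -0.01 0" --turn '[0, 0, 0, 0, 0, 0, 0, 0]'

```text
time: 14.5
ee_pos: [0.5546, 0.1864, 0.222]
ee_rot: [-0.372, 0.605, -0.603, 0.364]
contact_force: [-0.4, 0.3, 0.6]
finger_gap: 0.399
```

```bash
python3 mv.py .5 -.1 .22 -.428
```

```text
t 14.5 p [0.5546 0.1864 0.222 ] psi -0.4767 tilt [ 0.0075 -0.9999 -0.0086] F [-0.4  0.3  0.6] T [ 0.1   0.07 -0.03] gap 0.399 j [ 0.28 -0.07  1.65  0.    1.57  2.33]
delta tool [0.2794 0.0034 0.0829] turn -0.0487
```

Emit:
step_arm --grip '[0.4, 0.4, 0.4, 0.4, 0.4, 0.4, 0.4, 0.4, 0.4]' --pt "0.015 0 0.004" --pt "0.03 0 0.009" --pt "0.035 0 0.01" --pt "0.035 0 0.01" --pt "0.035 0 0.01" --pt "0.035 0 0.01" --pt "0.035 0 0.01" --pt "0.02 0 0.006" --pt "0 0 0" --turn '[0, 0, 0, 0, 0, 0, 0, 0, 0]'

```text
time: 15.4
ee_pos: [0.4987, -0.072, 0.2153]
ee_rot: [-0.374, 0.606, -0.601, 0.362]
contact_force: [-0.4, 0.7, 0.5]
finger_gap: 0.4
```

Run:
```python
from plant import get_image
from h import *
for n in("top","scene"):
    d=get_image(n);np.savez(n+"2.npz",**d);f=d["frame"]
    if n=="top":
        cv2.imwrite("pics/e_top.png",cv2.resize(f[170:270,140:240],None,fx=6,fy=6,interpolation=2))
        cv2.imwrite("pics/e_topfull.png",f)
    else:cv2.imwrite("pics/e_sc.png",cv2.resize(f[120:220,230:330],None,fx=6,fy=6,interpolation=2))
    m=red(f);x0,y0,x1,y1=(170,190,225,250) if n=="top" else (260,150,300,205)
    for b,s,c in blobs(m,4):
        if not(x0<c[0]<x1 and y0<c[1]<y1):continue
        ys,xs=np.nonzero(b);uv=np.c_[xs,ys].astype(float);P=dep(d,uv);t=P[P[:,2]>.09]
        print(n,s,c.round(1),"z",np.median(P[:,2]).round(4),onz(d,c,.046).round(4))
        if len(t)>15:
            vx,vy,*_=cv2.fitLine(t[:,:2].astype(np.float32),cv2.DIST_L2,0,.01,.01).ravel();a=np.arctan2(vy,vx)
            print(" bar mean",t.mean(0).round(4),"zmax",np.percentile(t[:,2],[50,90]),"ang",a,"ext",np.ptp(t[:,:2]@[vx,vy]),np.ptp(t[:,:2]@[-vy,vx]))
```

```text
top [179 201  25  40 260] [189.6 221.1] z 0.1119 [[0.5491 0.1931 0.046 ]]
 bar mean [0.5511 0.1841 0.1117] zmax [0.11204942 0.1135745 ] ang -0.45110703 ext 0.06765595674466368 0.01243598604087448
scene [278 160   7  19  91] [281.  168.9] z 0.1114 [[0.4676 0.2388 0.046 ]]
 bar mean [0.5689 0.1773 0.1151] zmax [0.11145703 0.11273196] ang -0.5439165 ext 0.8559127024887907 0.013995165038254154
scene [280 193   3   5  14] [281.1 194.9] z 0.0465 [[0.5809 0.1739 0.046 ]]
```

```bash
sleep 4
```

```text
(no output)
```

View pics/e_top.png

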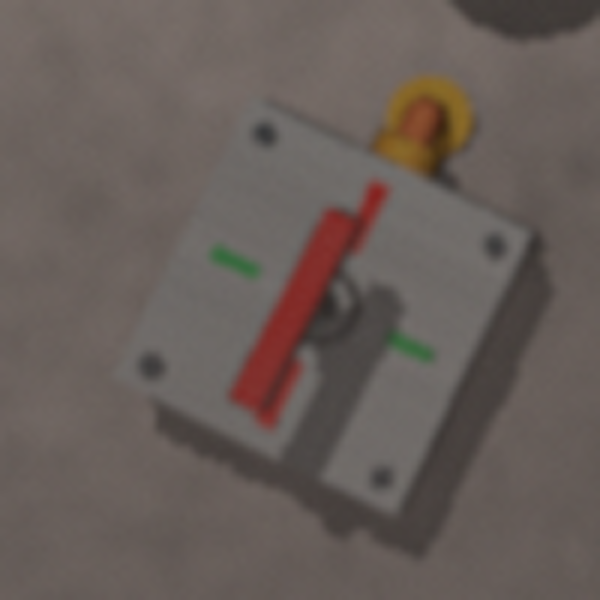

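View pics/e_sc.png

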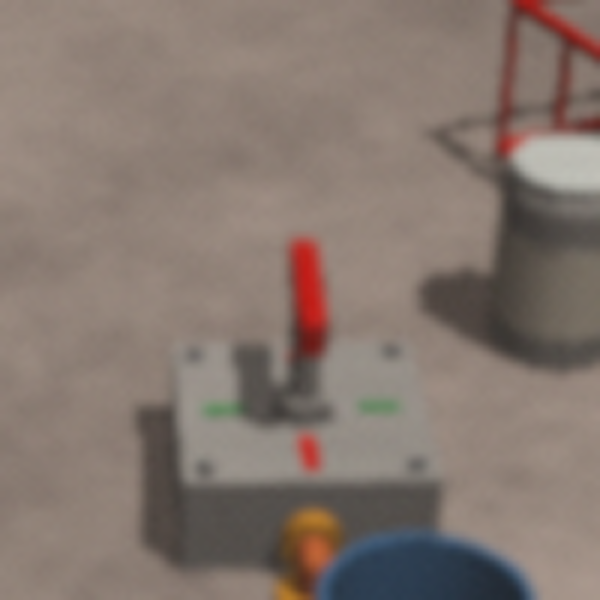

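```bash
python3 mv.py .5540 .1858 .2 -.451
```

```text
t 15.5 p [ 0.4993 -0.0701  0.2156] psi -0.4736 tilt [ 0.0101 -0.9998 -0.0145] F [-0.1  0.8  0.1] T [ 0.12  0.02 -0.02] gap 0.4 j [-0.19 -0.25  1.82 -0.01  1.58  1.86]
delta tool [-0.2528  0.014  -0.0678] turn -0.0226
```

Emit:
step_arm --grip '[0.4, 0.4, 0.4, 0.4, 0.4, 0.4, 0.4, 0.4, 0.4, 0.4]' --pt "-0.015 0 -0.004" --pt "-0.03 0 -0.008" --pt "-0.035 0 -0.0095" --pt "-0.035 0 -0.0095" --pt "-0.035 0 -0.0095" --pt "-0.035 0 -0.0095" --pt "-0.035 0 -0.0095" --pt "-0.015 0 -0.004" --pt "0 0 0" --pt "0 0 0" --turn '[-0.02, 0, 0, 0, 0, 0, 0, 0, 0, 0]'

```text
time: 16.5
ee_pos: [0.5414, 0.196, 0.2104]
ee_rot: [-0.388, 0.599, -0.592, 0.375]
contact_force: [-0.7, -0.1, 0.1]
finger_gap: 0.399
```

```bash
python3 mv.py .5540 .1858 .115 -.451
```

```text
t 16.5 p [0.5414 0.196  0.2104] psi -0.4317 tilt [ 0.0098 -0.9998 -0.0192] F [-0.7 -0.1  0.1] T [ 0.1   0.01 -0.02] gap 0.399 j [ 0.3  -0.08  1.68  0.01  1.56  2.3 ]
delta tool [0.0031 0.0951 0.0175] turn 0.0193
```

Emit:
step_arm --grip '[0.4, 0.4, 0.4, 0.4]' --pt "0.003 0.015 0.0175" --pt "0 0.02 0" --pt "0 0 0" --pt "0 0 0" --turn '[0.019, 0, 0, 0]'

```text
time: 16.9
ee_pos: [0.5566, 0.1832, 0.1726]
ee_rot: [-0.381, 0.603, -0.596, 0.368]
contact_force: [0.1, -0.6, 0.6]
finger_gap: 0.402
```

```bash
python3 mv.py .5540 .1858 .115 -.451
```

```text
t 16.9 p [0.5566 0.1832 0.1726] psi -0.4535 tilt [ 0.0105 -0.9998 -0.0186] F [ 0.1 -0.6  0.6] T [ 0.06  0.03 -0.  ] gap 0.402 j [ 0.27 -0.04  1.71  0.    1.49  2.3 ]
delta tool [-0.0019  0.0577 -0.0024] turn -0.0025
```

Emit:
step_arm --grip '[0.4, 0.4, 0.4, 0.4, 0.4, 0.4]' --pt "-0.001 0.015 -0.0015" --pt "0 0.015 0" --pt "0 0.015 0" --pt "0 0.01 0" --pt "0 0 0" --pt "0 0 0" --turn '[0, 0, 0, 0, 0, 0]'

```text
time: 17.5
ee_pos: [0.5545, 0.1836, 0.1131]
ee_rot: [-0.381, 0.603, -0.596, 0.368]
contact_force: [0.1, -0.2, 0.7]
finger_gap: 0.399
```

```bash
python3 mv.py .5540 .1858 .115 -.451
```

```text
t 17.5 p [0.5545 0.1836 0.1131] psi -0.4551 tilt [ 0.0106 -0.9998 -0.0184] F [ 0.1 -0.2  0.7] T [ 0.14 -0.    0.08] gap 0.399 j [ 0.27 -0.01  1.77  0.    1.4   2.3 ]
delta tool [-0.0018 -0.0019 -0.0014] turn -0.0041
```

Emit:
step_arm --grip '[0.4, 0.4, 0, 0, 0, 0, 0, 0]' --pt "-0.0018 -0.0018 -0.001" --pt "0 0 0" --pt "0 0 0" --pt "0 0 0" --pt "0 0 0" --pt "0 0 0" --pt "0 0 0" --pt "0 0 0" --turn '[0, 0, 0, 0, 0, 0, 0, 0]'

```text
time: 18.3
ee_pos: [0.5551, 0.186, 0.1172]
ee_rot: [-0.38, 0.603, -0.597, 0.369]
contact_force: [-0.5, -2.0, 1.2]
finger_gap: 0.123
```

```bash
python3 mv.py .5540 .1858 .115 -.451
```

```text
t 18.3 p [0.5551 0.186  0.1172] psi -0.4548 tilt [ 0.0093 -0.9998 -0.0162] F [-0.5 -2.   1.2] T [-0.1   0.06  0.03] gap 0.123 j [ 0.28 -0.01  1.77  0.    1.4   2.3 ]
delta tool [ 0.0006  0.0022 -0.0009] turn -0.0038
```

Gripped (12 mm). Turn further clockwise in small steps, watching the moment.

Emit:
step_arm --grip '[0, 0, 0]' --pt "0 0 0" --pt "0 0 0" --pt "0 0 0" --turn '[0.02, 0.02, 0.02]'

```text
time: 18.6
ee_pos: [0.5551, 0.1858, 0.1172]
ee_rot: [-0.361, 0.614, -0.609, 0.349]
contact_force: [0.2, -0.3, 1.2]
finger_gap: 0.121
```

```bash
python3 mv.py .5540 .1858 .115 -.451|head -1
```

```text
t 18.6 p [0.5551 0.1858 0.1172] psi -0.5193 tilt [ 0.0105 -0.9998 -0.0157] F [ 0.2 -0.3  1.2] T [-0.16  0.15  0.13] gap 0.121 j [ 0.28 -0.01  1.77  0.    1.4   2.37]
```

Emit:
step_arm --grip '[0, 0]' --pt "0 0 0" --pt "0 0 0" --turn '[0.02, 0.02]'

```text
time: 18.8
ee_pos: [0.5551, 0.1858, 0.1172]
ee_rot: [-0.348, 0.622, -0.616, 0.335]
contact_force: [-0.5, -1.9, 1.5]
finger_gap: 0.126
```

```bash
python3 mv.py .5540 .1858 .115 -.451|head -1
```

```text
t 18.8 p [0.5551 0.1858 0.1172] psi -0.563 tilt [ 0.0113 -0.9998 -0.0151] F [-0.5 -1.9  1.5] T [-0.18  0.12  0.3 ] gap 0.126 j [ 0.28 -0.01  1.77  0.    1.4   2.41]
```

Emit:
step_arm --grip '[0, 0, 0, 0, 0, 0]' --pt "0 0 0" --pt "0 0 0" --pt "0 0 0" --pt "0 0 0" --pt "0 0 0" --pt "0 0 0" --turn '[0, -0.03, -0.03, -0.03, -0.02, 0]'

```text
time: 19.4
ee_pos: [0.5554, 0.186, 0.1172]
ee_rot: [-0.383, 0.601, -0.595, 0.372]
contact_force: [-0.6, -0.7, -0.1]
finger_gap: 0.128
```

```bash
python3 mv.py .5540 .1858 .115 -.45
```

```text
t 19.4 p [0.5554 0.186  0.1172] psi -0.4439 tilt [ 0.0087 -0.9998 -0.0159] F [-0.6 -0.7 -0.1] T [-0.11 -0.03 -0.04] gap 0.128 j [ 0.28 -0.01  1.77  0.    1.4   2.29]
delta tool [ 0.0007  0.0022 -0.0011] turn 0.0061
```

Release, back off and look.

Emit:
step_arm --grip '[0.2, 0.4, 0.4, 0.4, 0.4, 0.4, 0.4, 0.4]' --pt "0 0 0" --pt "0 0 0" --pt "0 0 0" --pt "0 -0.01 0" --pt "0 -0.02 0" --pt "0 -0.03 0" --pt "0 -0.03 0" --pt "0 -0.01 0" --turn '[0, 0, 0, 0, 0, 0, 0, 0]'

```text
time: 20.2
ee_pos: [0.5564, 0.1861, 0.2214]
ee_rot: [-0.384, 0.602, -0.594, 0.371]
contact_force: [-0.2, -0.3, 0.6]
finger_gap: 0.403
```

Emit:
step_arm --grip '[0.4, 0.4, 0.4, 0.4, 0.4, 0.4, 0.4, 0.4, 0.4]' --pt "0.015 0 0.004" --pt "0.03 0 0.009" --pt "0.035 0 0.01" --pt "0.035 0 0.01" --pt "0.035 0 0.01" --pt "0.035 0 0.01" --pt "0.035 0 0.01" --pt "0.02 0 0.006" --pt "0 0 0" --turn '[0, 0, 0, 0, 0, 0, 0, 0, 0]'

```text
time: 21.1
ee_pos: [0.5086, -0.074, 0.2144]
ee_rot: [-0.386, 0.603, -0.593, 0.369]
contact_force: [0.1, 0.5, -0.8]
finger_gap: 0.4
```

```bash
cat > look.py <<'E'
import sys
from plant import get_image
from h import *
k=sys.argv[1]
for i in range(2):
    d=get_image("top");f=d["frame"];m=red(f)
    for b,s,c in blobs(m,30):
        if not(170<c[0]<225 and 190<c[1]<250):continue
        ys,xs=np.nonzero(b);uv=np.c_[xs,ys].astype(float);P=dep(d,uv);w=P[:,2]>.09;t=P[w];t2=onz(d,uv[w],.112)
        for q in(t,t2):
            vx,vy,*_=cv2.fitLine(q[:,:2].astype(np.float32),cv2.DIST_L2,0,.01,.01).ravel();a=np.arctan2(vy,vx)
            print("bar",q.mean(0).round(4),"ang",round(a,4),"rel red",round(a+.428,4),"n",len(t),"ext",np.ptp(q[:,:2]@[vx,vy]).round(4))
        h,_=cv2.findContours(b.astype(np.uint8),0,2)[:2]
cv2.imwrite(f"pics/{k}_t.png",cv2.resize(f[170:270,140:240],None,fx=6,fy=6,interpolation=2));cv2.imwrite(f"pics/{k}_tf.png",f)
d=get_image("scene");cv2.imwrite(f"pics/{k}_s.png",d["frame"])
E
python3 look.py f
```

```text
bar [0.5511 0.1844 0.1116] ang -0.445 rel red -0.017 n 222 ext 0.0684
bar [0.5511 0.1844 0.112 ] ang -0.4466 rel red -0.0186 n 222 ext 0.0684
bar [0.5511 0.1844 0.1116] ang -0.4455 rel red -0.0175 n 222 ext 0.0685
bar [0.5511 0.1844 0.112 ] ang -0.4466 rel red -0.0186 n 222 ext 0.0684
```

```bash
sleep 4
```

```text
(no output)
```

View pics/f_t.png

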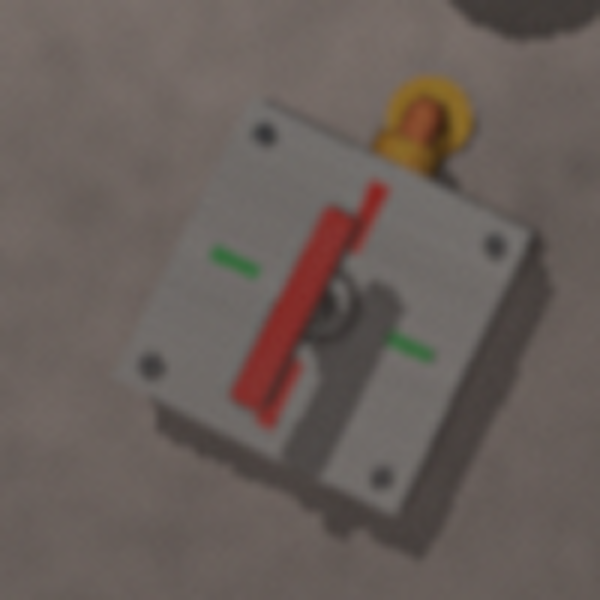

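View pics/f_s.png

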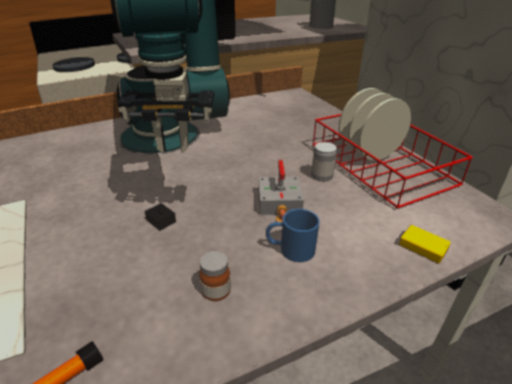

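View pics/f_tf.png

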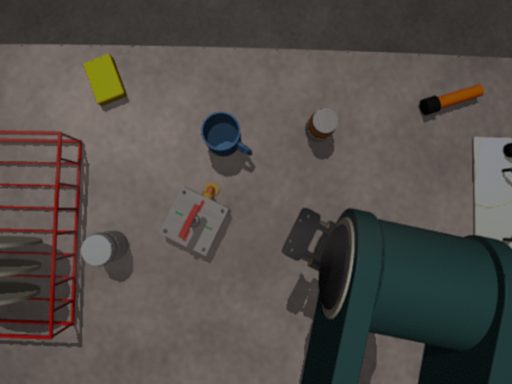

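```bash
python3 -c "
from plant import robot
print(robot.read_state()['time']);print(robot.job_done())"
```

```text
21.25
the job is handed in; nothing more can be done
None
```

The gas valve is shut: the T-key stands fully down in the valve with its bar in line with the red marks. I handed the job in at 21.3 s with the gripper clear and touching nothing.

- **Insertion:** I lifted the key from its holder and lowered it into the valve hole. Turning it clockwise under a light press, it dropped into the slot at about 1.2 rad counter-clockwise of the red line.
- **Shutting:** I turned it clockwise and let go for a first look. The bar lay near the line, but the moment had only reached about 0.15 N m, close to the spindle's own friction, so the stop was not certain. I gripped it again and turned until the moment rose to 0.30 N m, which I took as the stop. I then turned the bar back, within the slot's play, to the line.
- **Last checks:** The top camera shows the bar about 0.018 rad past the red line. Its top is at 0.112 m, which is what a fully seated key should give. The mug, jar and can are where they were in the first pictures.
- **Disagreement:** The two cameras differed by about 2 mm on where the hole is, mostly in y. I aimed between the two and the key went in without contact.
- **Not seen:** The spindle's angle cannot be seen, so the stop rests on the rise in moment alone.

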